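# Complete the desk caddy and hold it up level

### The job

I want to wipe the desk under the desk caddy. Seat the loose bin fully down on the two pegs of the caddy's empty place, long side in line with the caddy, and let go of it while the caddy stands on the desk; then grip the caddy by its upright handle, lift it about 12 cm straight up, keeping it level, and hold it still there for at least two seconds. Finish while still holding it in the air, and leave everything else on the desk where it is.

Things in the scene. Friction and masses are not known exactly. Their poses are not given: they have to be found in the camera images.
- caddy: The desk caddy, loose, about 0.48 kg: a light wood base board 90 (x) x 254 (y) x 10 mm, with an upright wooden handle plate in its middle, a dark grey bin built on for good (with paper cards in it) on its +y half, and an empty place with two steel pegs on its -y half. Origin: centre of the underside; z up. With the loose bin seated its weight is about balanced under the handle.
- handle_grip (a point): Grip point of the caddy's handle, 110 mm above the caddy's underside, axes as the caddy. The handle is a flat upright plate 14 mm thick (along caddy y) and 60 mm wide (along caddy x); its rounded top is 130 mm above the underside, so 20 mm above this point. The bins on either side reach 70 mm above the underside.
- empty_place (a point): Centre of the caddy's empty place on the top face of the base board (10 mm above the caddy's underside), 75 mm from the handle along caddy -y; axes as the caddy. The two pegs stand on the caddy's y axis 28 mm either side of this point; 8 mm thick, 14 mm high, tapering above 6 mm to 3 mm at the tip. This is where the centre of the seated bin's underside lies.
- bin_center (a point): Centre (half-way up, 30 mm above its underside) of the loose bin: a dark grey open-topped box 44 (x) x 92 (y) x 60 mm, walls 3 mm, low divider inside, about 0.12 kg; axes along its sides, y the long one, z up. In its underside are two round holes, 12 mm wide and 16 mm deep, on the long centre line 28 mm either side of the centre, so either way round fits the pegs with 2 mm play all round.
- bin_foot (a point): Centre of the loose bin's underside, 30 mm below bin_center; axes as the bin.
- eraser: Bystander: eraser 22 x 44 x 13 mm near the far long side of the loose bin. Origin: centre of its underside.
- marker: Bystander: marker pen 13 x 97 x 15 mm lying near the near long side of the loose bin. Origin: centre of its underside.
- sharpener: Bystander: small metal pencil sharpener 16 x 25 x 15 mm beyond the caddy. Origin: centre of its underside.
- binder_clip: Bystander: binder clip 19 x 32 x 39 mm on the robot's side of the caddy. Origin: centre of its underside.
- tape_dispenser: Bystander: tape dispenser 28 x 127 x 51 mm at the right. Origin: centre of its underside.
- stapler: Bystander: stapler 34 x 118 x 40 mm at the left, on the mouse mat. Origin: centre of its underside.
Things that resemble listed ones, but are neither listed nor needed, are in the scene too. Leave any red look-alike of the part that bears bin_center alone.

How it is judged (in metres and radians):
On the way, in this order (a step that is already met when the one before it is completed fails the run):
1. the bin sits fully down on the pegs and is let go, the caddy standing on the desk (horizontal distance between bin_foot and empty_place below 0.006 m and z of bin_foot in the frame of caddy between 0.005 and 0.0135 m and angle between the y axis of bin_foot and the y axis of caddy, either way round below 0.15 rad and angle between the z axis of bin_foot and the z axis of caddy, either way round below 0.08 rad and height (world z) of caddy below 0.006 m and contact force between the fingers and bin below 0.2 N), for 0.3 s.
2. the caddy is held by its handle in the air, still and level, with the bin seated (horizontal distance between bin_foot and empty_place below 0.006 m and z of bin_foot in the frame of caddy between 0.005 and 0.0135 m and angle between the y axis of bin_foot and the y axis of caddy, either way round below 0.15 rad and angle between the z axis of bin_foot and the z axis of caddy, either way round below 0.08 rad and height (world z) of caddy between 0.08 and 0.2 m and world x of caddy below 0.6 m and angle between caddy's own z axis and vertical below 0.1 rad and linear speed of caddy below 0.02 m/s and angular speed of caddy below 0.12 rad/s and distance between the grasp point and handle_grip below 0.04 m and contact force between the fingers and caddy above 2 N and contact force between the fingers and bin below 0.2 N), for 1 s.
At the end, for the whole second after the job is handed in: Caddy gripped by its handle (within 40 mm of handle_grip), underside 80 to 200 mm up, x under 0.60, tilt under 0.10 rad, still (20 mm/s, 0.12 rad/s); bin on the pegs (6 mm of centre, 3.5 mm of fully down, turned under 0.15 rad, upright in the caddy to 0.08 rad), untouched by the fingers (all of step 2); the arm keeps its last pose, push and grip.
It fails at once if the caddy is tipped by more than 0.3 rad (angle between caddy's own z axis and vertical above 0.3 rad).
It fails at once if another thing on the desk is shifted by more than 20 mm (distance of any of eraser, marker, sharpener, binder_clip, tape_dispenser, stapler from where it was at the start of the episode above 0.02 m).
It also fails if it takes over 61 s, if anything falls off the work surface, if the arm or the gripper's body presses on something with over 40 N, if the wrist force passes 120 N, or if a joint passes its speed limit or range.

### The arm

A 6-joint arm with a two-finger parallel gripper is mounted at the origin on a cart in front of the work surface, level with it; the furniture and walls round the work are solid. World frame = base frame: x ahead of the robot, y to its left, z up, the work surface at z = 0. Lengths are in m, angles in degrees, forces in N, time in s.
With the tool pointing down it reaches from about 0.375 to 0.9 m from the base axis. Payload 3.1 kg.
Tool frame: the origin (TCP) lies on the centre line of the jaws, within the pads' length; the fingertips stand 25 mm ahead of it and the grasp point (between the pads) lies 6 mm ahead of it; z points along the fingers, y is the line along which they close (so a half turn about z gives the same grasp; the last joint's range is limited). The gripper opens to 87 mm and grips with 3 to 60 N. Pads are 19 mm wide; open, the fingers measure 117 mm over their backs; the gripper's body (75 mm by 190 mm) begins 51 mm behind the grasp point.
Start: joints at [-83.108, 30.224, 82.088, -0, 67.689, -10.227], TCP at [0.184, -0.597, 0.248] pointing down, gripper open.
Joint ranges: [-176.69, 176.69], [-43.24, 126.21], [12.49, 139.97], [-82, 262], [0, 151.66], [-163.58, 163.58]. Speed limits (degrees/s): [159.86, 159.86, 180, 180, 180, 180].

### API

Orientations are given as a 3x3 rotation matrix whose columns are the frame's x, y, z axes.
In Python, from rig import * gives the robot as it stands.
- The arm moves only by the tool step_arm, never from a script. Its argument "steps" is a list of rows, each a list of 7 numbers: the shift along the tool's x, y, z normalised to -1 to 1, where 1 is 0.3 m, then the turn, a rotation vector about the tool's x, y, z normalised to -1 to 1, where 1 is 45 degrees, then the gripper's target within -1 to 1 (shut at 1, half-way at 0, fully open at -1). A call has 1 to 8 rows; each row is the pose to reach, as a shift and turn from the pose commanded when the call began, along the tool's axes at that moment; what a row does not reach only later rows make up. A row lasts 1/12 s, in which the tool goes at most 41.7 mm and 7.16 degrees, less where a joint would pass 70% of its speed; a pose out of reach is approached as far as the arm can. A call with a number of a shift or a turn outside -1 to 1 is refused whole. A call with a gripper value outside its range is refused whole. The fingers move at their own pace and stop on an object; the grip force is fixed at half the most. Time passes only in rows, so rows that repeat a pose let the fingers close. It gives the time, the measured TCP pose, the force, the opening and the grip force at its end, in the units of the state.
- read_state(): the state, without advancing time (a new reading comes with each control period).
- capture(name): name is "scene" or "top" or "wrist"; returns a dict with "image" (400x640x3 uint8, red, green, blue), "vertical_fov" (degrees; the focal length in pixels is half the picture's height over the tangent of half this angle, whatever the lens; pixels are square), "cx", "cy" (the principal point, pixels), "world_from_camera" (4x4, takes a point from camera to world coordinates); the wrist camera has in their place "T_tool_cam" (4x4, takes a point from camera to tool coordinates, whose origin is the TCP and whose axes are the flange's). Camera axes: x right, y down, z forward; pixel columns grow to the right and rows downward; lengths in m; the calibration is good to about 2 mm. A picture is of the moment at which its call begins: read the wrist's pose just before it. There is no depth.
- hand_in(): hands the job in; it is judged then, once.
The state is a dict: "time_s": time; "joint_positions": joint angles; "qvel": joint speeds; "tau": joint torques, N m; "position": TCP position; "tcp_rot": TCP orientation; "force": force on the tool from outside, world axes, zero at the start; "moment": the same for the moment, N m; "opening": opening from 0.0 (shut) to 1.0 (fully open); "grasp_force": force on a finger pad.
Only numpy, scipy, OpenCV 4.12 (cv2) and the standard library are available. Lean on these libraries where they do the work, as an engineer would, in place of code of your own. Each camera call takes 0.05 s, during which the arm holds its last target. There are 200 camera calls.

## Working session

There is one attempt and no reset: what is moved stays moved. The work goes in short steps, Python scripts to look and compute and a tool call to move; the robot and the scene stay as the last step left them, time stands still between calls to the robot, and variables do not carry over. Pictures are saved under pics/ and viewed, at most 10 in all, crops included, and the job is handed in when it is done.

Besides the shell and the picture viewer there is one more tool, called after "Emit:" as name(argument=value, ...) on one line, values as JSON. step_arm: Moves the arm, as the interface text tells. Scaled input: -1 to 1 covers 0.3 m each way for a shift and 45 degrees each way for a turn. Its arguments: {"type":"object","properties":{"steps":{"type":"array"}},"required":["steps"]}

```bash
mkdir -p pics; python3 - <<'E'
from rig import *
import cv2,numpy as np,pickle
s=read_state();print(s["position"],s["tcp_rot"],s["opening"],s["time_s"])
d={}
for n in("scene","top"):
    c=capture(n);d[n]=c;cv2.imwrite(f"pics/{n}0.png",c["image"][:,:,::-1])
    print(n,c["vertical_fov"],c["cx"],c["cy"],np.round(c["world_from_camera"],4))
pickle.dump(d,open("d0.pkl","wb"))
E
```

```text
[ 0.18391    -0.59661609  0.24657557] [[ 9.55714072e-01  2.94296703e-01 -2.50749452e-04]
 [ 2.94296562e-01 -9.55711816e-01  2.11140093e-03]
 [ 3.81734120e-04 -2.09169029e-03 -9.99997740e-01]] 1.000767482031337 0.0
scene 52.2893302375327 316.7831640882369 200.51906481881176 [[-0.4529 -0.6056  0.6543 -0.3422]
 [-0.8914  0.2923 -0.3465  0.505 ]
 [ 0.0186 -0.7401 -0.6722  0.9822]
 [ 0.      0.      0.      1.    ]]
top 55.54766318309382 314.9917226222182 194.238866627202 [[ 0.0148 -0.9954  0.0949  0.3715]
 [-0.9998 -0.0134  0.0148  0.0561]
 [-0.0135 -0.0951 -0.9954  1.3704]
 [ 0.      0.      0.      1.    ]]
```

View pics/scene0.png

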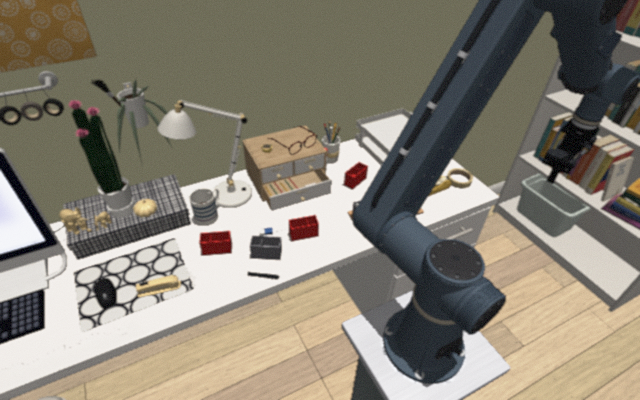

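View pics/top0.png

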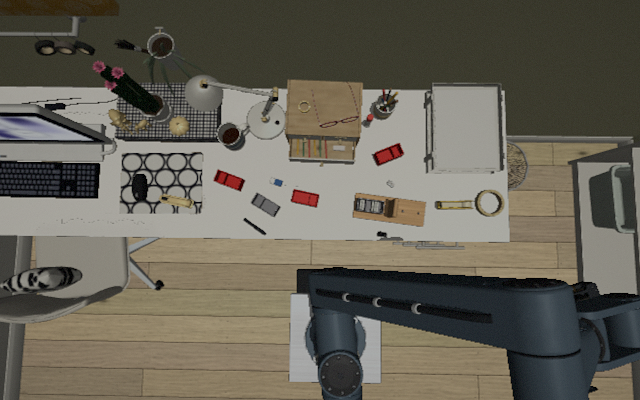

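Scene view: grey bin about (266,246) among red look-alikes, caddy hidden behind the arm. Top view: grey bin (265,205), caddy (388,209) with its empty place at the right. I'll enlarge the top view.

```bash
cat > h.py <<'E'
import numpy as np
def ray(c,uv,z,size=None):
    f=200/np.tan(np.radians(c["vertical_fov"]/2));W=np.array(c["world_from_camera"])
    d=W[:3,:3]@[(uv[0]-c["cx"])/f,(uv[1]-c["cy"])/f,1];o=W[:3,3]
    return o+d*(z-o[2])/d[2]
E
python3 - <<'E'
import pickle,cv2,numpy as np
from h import *
c=pickle.load(open("d0.pkl","rb"))["top"];im=c["image"][:,:,::-1]
a=cv2.resize(im[180:245,235:435],None,fx=4,fy=4,interpolation=cv2.INTER_CUBIC)
cv2.imwrite("pics/crop0.png",a)
for n,uv,z in(("bin",(265,205),.06),("caddy",(388,209),.01)):print(n,ray(c,uv,z))
E
```

```text
bin [0.45670338 0.24822325 0.06      ]
caddy [ 0.45173369 -0.18550528  0.01      ]
```

View pics/crop0.png

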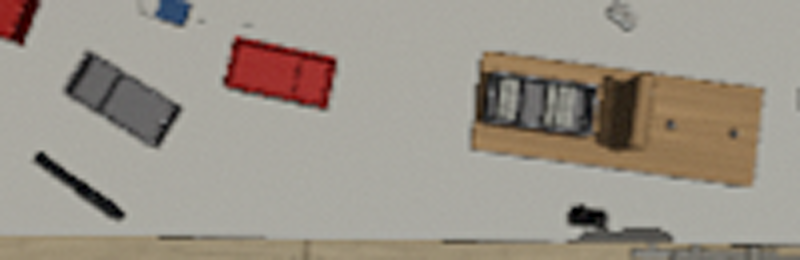

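The crop shows bin rim corners (88,50),(182,105),(158,147),(66,94); board corners (485,52),(763,88),(752,186),(472,150); pegs (670,125),(733,133). The marker lies about 40 mm from the bin's near side.

```bash
python3 - <<'E'
import pickle,cv2,numpy as np
from h import *
from rig import *
c=pickle.load(open("d0.pkl","rb"))["top"]
R=lambda x,y,z:ray(c,(235+(x+.5)/4-.5,180+(y+.5)/4-.5),z)
B=np.array([R(x,y,.06) for x,y in((88,50),(182,105),(158,147),(66,94))])
C=np.array([R(x,y,.01) for x,y in((485,52),(763,88),(752,186),(472,150))])
for n,P in(("bin",B),("cad",C)):
    v=(P[0]+P[3]-P[1]-P[2])/2;w=(P[0]+P[1]-P[2]-P[3])/2
    print(n,P.mean(0).round(4),"len",np.linalg.norm(v).round(4),np.linalg.norm(w).round(4),"yaw of y",np.degrees(np.arctan2(-v[0],v[1])).round(2))
print("pegs",R(670,125,.02),R(733,133,.02))
print("marker",R(38,156,.01),R(122,215,.01))
print("red",R(230,85,.06),R(237,40,.06)); print("clip", R(585,215,.03))
print(np.round(capture("wrist")["T_tool_cam"],4),capture("wrist")["vertical_fov"])
E
```

```text
bin [0.459  0.2466 0.06  ] len 0.0938 0.0421 yaw of y -29.16
cad [ 0.4506 -0.1892  0.01  ] len 0.2503 0.0885 yaw of y -6.59
pegs [ 0.44518734 -0.23367142  0.02      ] [ 0.43888031 -0.28924848  0.02      ]
marker [0.40997893 0.32920867 0.01      ] [0.35849972 0.25233603 0.01      ]
red [0.47231785 0.15449441 0.06      ] [0.51158101 0.14921439 0.06      ]
clip [ 0.36472981 -0.1567605   0.03      ]
[[ 7.000e-04 -9.692e-01 -2.461e-01  6.600e-02]
 [ 1.000e+00  7.000e-04 -1.000e-04 -0.000e+00]
 [ 2.000e-04 -2.461e-01  9.692e-01 -1.369e-01]
 [ 0.000e+00  0.000e+00  0.000e+00  1.000e+00]] 59.01966923010211
```

```bash
cat >> h.py <<'E'
from scipy.spatial.transform import Rotation as Ro
def go(s,xyz,yaw):
    """print row for TCP target, tool pointing down, tool y axis at yaw deg in world"""
    a=np.radians(yaw);y=np.array([np.cos(a),np.sin(a),0]);z=np.array([0,0,-1.]);T=np.c_[np.cross(y,z),y,z]
    R=np.array(s["tcp_rot"]);d=np.array(xyz)-s["position"]
    r=Ro.from_matrix(R.T@T).as_rotvec(degrees=True)
    print("t",s["time_s"],"pos",np.round(s["position"],4),"yaw",np.degrees(np.arctan2(R[1,1],R[0,1])).round(2),"tilt",np.degrees(np.arccos(-R[2,2])).round(2),"F",np.round(s["force"],1),"op",round(s["opening"],3),round(s["grasp_force"],1))
    print("row",np.round(R.T@d/.3,4),np.round(r/45,4),"rows",np.ceil([np.linalg.norm(d)/.0417,np.linalg.norm(r)/7.16]))
E
python3 - <<'E'
from h import *;from rig import *
go(read_state(),(.45,-.27,.25),-35)
E
```

```text
t 0.2 pos [ 0.184  -0.5969  0.2469] yaw -72.88 tilt 0.08 F [-0.5 -0.6  0.4] op 1.002 0.0
row [ 1.1683 -0.7802 -0.0089] [-1.500e-03 -8.000e-04 -8.417e-01] rows [11.  6.]
```

Emit:
step_arm(steps=[[0.82,-0.55,-0.01,0,0,-0.84,-1],[0.82,-0.55,-0.01,0,0,-0.84,-1],[0.82,-0.55,-0.01,0,0,-0.84,-1],[0.82,-0.55,-0.01,0,0,-0.84,-1],[0.82,-0.55,-0.01,0,0,-0.84,-1],[0.82,-0.55,-0.01,0,0,-0.84,-1],[0.82,-0.55,-0.01,0,0,-0.84,-1],[0.82,-0.55,-0.01,0,0,-0.84,-1]])

```text
time_s: 0.87
position: [0.3732, -0.3609, 0.2504]
tcp_rot: [[0.57, 0.821, 0.0], [0.821, -0.57, 0.005], [0.004, -0.002, -1.0]]
force: [-0.2, 0.7, -0.1]
opening: 0.998
grasp_force: 0.0
```

```bash
python3 - <<'E'
from h import *;from rig import *
go(read_state(),(.44,-.22,.25),-7)
E
```

```text
t 0.8667 pos [ 0.3732 -0.3609  0.2504] yaw -34.77 tilt 0.26 F [-0.2  0.7 -0.1] op 0.998 0.0
row [ 0.5129 -0.085   0.0036] [-0.0015 -0.0057 -0.6171] rows [4. 4.]
```

Emit:
step_arm(steps=[[0.51,-0.08,0,0,0,-0.62,-1],[0.51,-0.08,0,0,0,-0.62,-1],[0.51,-0.08,0,0,0,-0.62,-1],[0.51,-0.08,0,0,0,-0.62,-1],[0.51,-0.08,0,0,0,-0.62,-1],[0.51,-0.08,0,0,0,-0.62,-1],[0.51,-0.08,0,0,0,-0.62,-1],[0.51,-0.08,0,0,0,-0.62,-1]])

```text
time_s: 1.53
position: [0.4387, -0.2295, 0.2506]
tcp_rot: [[0.127, 0.992, 0.0], [0.992, -0.127, -0.001], [-0.001, 0.0, -1.0]]
force: [0.5, -0.5, -0.0]
opening: 0.999
grasp_force: 0.0
```

```bash
cat >> h.py <<'E'
def wcap(name):
    import rig,cv2,pickle
    s=rig.read_state();c=rig.capture("wrist");T=np.eye(4);T[:3,:3]=s["tcp_rot"];T[:3,3]=s["position"]
    c["world_from_camera"]=T@np.array(c["T_tool_cam"]);pickle.dump(c,open(name+".pkl","wb"))
    cv2.imwrite(f"pics/{name}.png",c["image"][:,:,::-1]);return s,c
E
python3 - <<'E'
from h import *
s,c=wcap("w1");go(s,(.459,.2466,.25),-29.2)
E
```

```text
t 1.5333 pos [ 0.4387 -0.2295  0.2506] yaw -7.29 tilt 0.04 F [ 0.5 -0.5 -0. ] op 0.999 0.0
row [ 1.5828e+00 -1.3420e-01  8.0000e-04] [0.0005 0.0008 0.4868] rows [12.  4.]
```

View pics/w1.png

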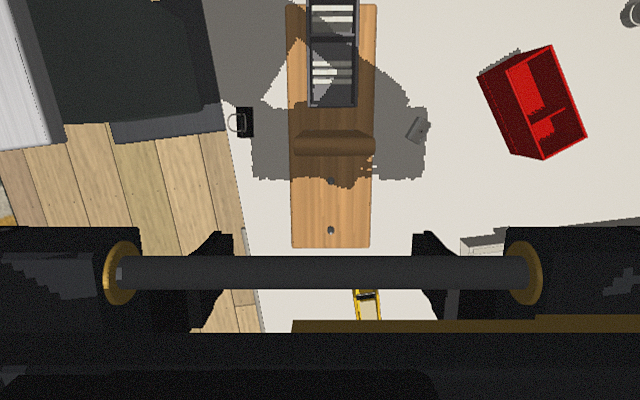

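The wrist view shows the caddy: near board corners (292,247),(369,247), far (287,4),(377,4), pegs about (332,182) and (331,229), handle top about (335,142).

```bash
python3 - <<'E'
from h import *;import pickle
c=pickle.load(open("w1.pkl","rb"))
P=np.array([ray(c,u,.01) for u in((287,4),(292,247.5),(370,247.5),(377.5,4))])
print(P.round(4),P.mean(0).round(4))
v=P[0]+P[3]-P[1]-P[2];e=lambda d:np.degrees(np.arctan2(-d[0],d[1])).round(2)
print("yaws",e(v),e(P[0]-P[1]),e(P[3]-P[2]),np.linalg.norm(v)/2)
a=np.radians(e(v));y=np.array([-np.sin(a),np.cos(a)])
near=(P[1]+P[2])[:2]/2;print("empty place from near edge",near+y*.052)
for u,z in(((332,181),.02),((331,229),.02)):print("peg",ray(c,u,z).round(4))
for u in((295,142),(375,142)):print("handle",ray(c,u,.127).round(4))
E
```

```text
[[ 0.425  -0.0594  0.01  ]
 [ 0.3929 -0.3082  0.01  ]
 [ 0.4811 -0.3194  0.01  ]
 [ 0.5117 -0.0705  0.01  ]] [ 0.4527 -0.1894  0.01  ]
yaws -7.18 -7.36 -7.01 0.25085597976793145
empty place from near edge [ 0.44350522 -0.26223869]
peg [ 0.4473 -0.2355  0.02  ]
peg [ 0.4399 -0.2884  0.02  ]
handle [ 0.4238 -0.1824  0.127 ]
handle [ 0.4817 -0.1898  0.127 ]
```

Emit:
step_arm(steps=[[0.8,-0.07,0,0,0,0.49,-1],[0.8,-0.07,0,0,0,0.49,-1],[0.8,-0.07,0,0,0,0.49,-1],[0.8,-0.07,0,0,0,0.49,-1],[0.8,-0.07,0,0,0,0.49,-1],[0.8,-0.07,0,0,0,0.49,-1],[0.8,-0.07,0,0,0,0.49,-1]])

```text
time_s: 2.17
position: [0.4467, 0.0175, 0.2505]
tcp_rot: [[0.485, 0.875, -0.001], [0.875, -0.485, 0.003], [0.002, -0.003, -1.0]]
force: [0.3, -0.5, -0.2]
opening: 1.001
grasp_force: 0.0
```

```bash
python3 - <<'E'
from h import *;from rig import *
go(read_state(),(.437,.205,.25),-29.2)
E
```

```text
t 2.1667 pos [0.4467 0.0175 0.2505] yaw -29.0 tilt 0.19 F [ 0.3 -0.5 -0.2] op 1.001 0.0
row [ 0.531  -0.3314  0.0035] [-0.0035 -0.0025  0.0044] rows [5. 1.]
```

Emit:
step_arm(steps=[[0.53,-0.33,0,0,0,0,-1],[0.53,-0.33,0,0,0,0,-1],[0.53,-0.33,0,0,0,0,-1],[0.53,-0.33,0,0,0,0,-1],[0.53,-0.33,0,0,0,0,-1],[0.53,-0.33,0,0,0,0,-1],[0.53,-0.33,0,0,0,0,-1],[0.53,-0.33,0,0,0,0,-1]])

```text
time_s: 2.83
position: [0.4397, 0.1983, 0.2504]
tcp_rot: [[0.49, 0.872, -0.0], [0.872, -0.49, -0.001], [-0.001, 0.0, -1.0]]
force: [-0.2, 0.4, 0.0]
opening: 0.998
grasp_force: 0.0
```

```bash
python3 - <<'E'
from h import *
s,c=wcap("w2");go(s,(.459,.2466,.25),-29.2)
E
```

```text
t 2.8333 pos [0.4397 0.1983 0.2504] yaw -29.31 tilt 0.05 F [-0.2  0.4  0. ] op 0.998 0.0
row [ 0.172  -0.0227  0.0011] [ 0.0001  0.001  -0.0025] rows [2. 1.]
```

View pics/w2.png

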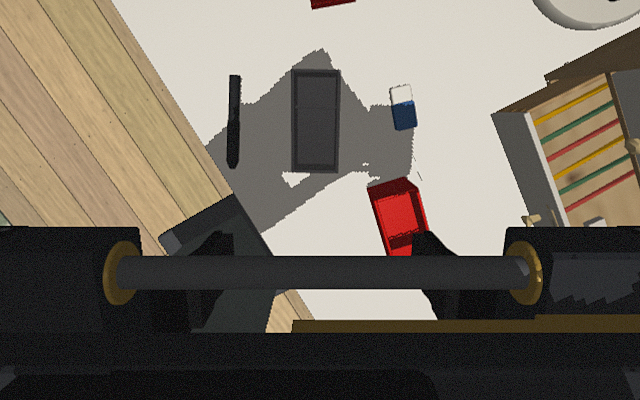

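The bin rim lies at (293,69),(341,70),(338,172),(292,170); the marker's right edge is at u≈241, the eraser's left edge at u≈390.

```bash
python3 - <<'E'
from h import *;import pickle
from rig import read_state
c=pickle.load(open("w2.pkl","rb"))
P=np.array([ray(c,u,.06) for u in((292.5,69.5),(291.5,171),(338,172),(340.5,69.5))])
print(P.round(4),P.mean(0).round(4))
v=(P[0]+P[3]-P[1]-P[2])/2;e=lambda d:np.degrees(np.arctan2(-d[0],d[1])).round(2)
print("yaws",e(v),e(P[0]-P[1]),e(P[3]-P[2]),np.linalg.norm(v),np.linalg.norm(P[3]-P[0]),np.linalg.norm(P[1]-P[2]))
ctr=P.mean(0);w=(P[3]-P[0]);w/=np.linalg.norm(w)
for n,u in(("marker",(241,120)),("eraser",(389,110)),("red",(367,190))):print(n,(ray(c,u,.06 if n=="red" else .013)-ctr)[:2]@w[:2])
s=read_state();go(s,(*ctr[:2],.12),-29)
E
```

```text
[[0.4661 0.2999 0.06  ]
 [0.4199 0.2232 0.06  ]
 [0.4574 0.2011 0.06  ]
 [0.5026 0.2794 0.06  ]] [0.4615 0.2509 0.06  ]
yaws -30.54 -31.06 -30.03 0.08997576684994717 0.041900130122011395 0.04351207129750354
marker -0.07795802954798063
eraser 0.07439603841451874
red 0.04843709995639846
t 2.8833 pos [0.4397 0.198  0.2504] yaw -29.36 tilt 0.04 F [-0.4 -0.3  0.4] op 1.001 0.0
row [ 0.1896 -0.0231  0.4346] [-0.      0.0009 -0.0081] rows [4. 1.]
```

Emit:
step_arm(steps=[[0.181,-0.024,0.05,0,0,0.015,-1],[0.181,-0.024,0.1,0,0,0.015,-1],[0.181,-0.024,0.2,0,0,0.015,-1],[0.181,-0.024,0.3,0,0,0.015,-1],[0.181,-0.024,0.4,0,0,0.015,-1],[0.181,-0.024,0.5,0,0,0.015,-1],[0.181,-0.024,0.5,0,0,0.015,-1],[0.181,-0.024,0.5,0,0,0.015,-1]])

```text
time_s: 3.55
position: [0.4591, 0.2488, 0.0995]
tcp_rot: [[0.501, 0.866, -0.004], [0.866, -0.501, -0.001], [-0.003, -0.003, -1.0]]
force: [-0.4, -0.3, 0.6]
opening: 1.0
grasp_force: 0.0
```

```bash
python3 - <<'E'
from h import *;from rig import *
go(read_state(),(.460,.249,.046),-30)
E
```

```text
t 3.55 pos [0.4591 0.2488 0.0995] yaw -30.05 tilt 0.24 F [-0.4 -0.3  0.6] op 1.0 0.0
row [0.0026 0.0029 0.1783] [-0.0036  0.004  -0.0011] rows [2. 1.]
```

Emit:
step_arm(steps=[[0.002,0.002,0.1,0,0,0,-1],[0.002,0.002,0.178,0,0,0,-1],[0.002,0.002,0.178,0,0,0,-1],[0.002,0.002,0.178,0,0,0,-1],[0.002,0.002,0.178,0,0,0,1],[0.002,0.002,0.178,0,0,0,1],[0.002,0.002,0.178,0,0,0,1],[0.002,0.002,0.178,0,0,0,1]])

```text
time_s: 4.22
position: [0.461, 0.251, 0.0485]
tcp_rot: [[0.499, 0.867, 0.002], [0.867, -0.499, 0.001], [0.002, 0.002, -1.0]]
force: [0.0, -0.3, 0.3]
opening: 0.782
grasp_force: 0.0
```

Emit:
step_arm(steps=[[0,0,0,0,0,0,1],[0,0,0,0,0,0,1],[0,0,0,0,0,0,1],[0,0,0,0,0,0,1],[0,0,0,0,0,0,1],[0,0,0,0,0,0,1],[0,0,0,0,0,0,1],[0,0,0,0,0,0,1]])

```text
time_s: 4.88
position: [0.4605, 0.2508, 0.0473]
tcp_rot: [[0.499, 0.867, 0.0], [0.867, -0.499, 0.0], [0.0, 0.0, -1.0]]
force: [0.7, -0.4, 3.0]
opening: 0.507
grasp_force: 30.0
```

Emit:
step_arm(steps=[[0,0,-0.1,0,0,0,1],[0,0,-0.2,0,0,0,1],[0,0,-0.3,0,0,0,1],[0,0,-0.4,0,0,0,1],[0,0,-0.5,0,0,0,1],[0,0,-0.5,0,0,0,1],[0,0,-0.5,0,0,0,1],[0,0,-0.5,0,0,0,1]])

```text
time_s: 5.55
position: [0.4592, 0.2505, 0.1962]
tcp_rot: [[0.499, 0.867, -0.002], [0.867, -0.499, -0.001], [-0.002, -0.002, -1.0]]
force: [-0.3, -0.2, -2.6]
opening: 0.503
grasp_force: 30.0
```

```bash
python3 - <<'E'
from h import *
s,c=wcap("w3");go(s,(.4436,-.2625,.2),-7)
E
```

```text
t 5.55 pos [0.4592 0.2505 0.1962] yaw -29.9 tilt 0.14 F [-0.3 -0.2 -2.6] op 0.503 30.0
row [-1.5082  0.8074 -0.0114] [-0.0026  0.0018 -0.5089] rows [13.  4.]
```

View pics/w3.png

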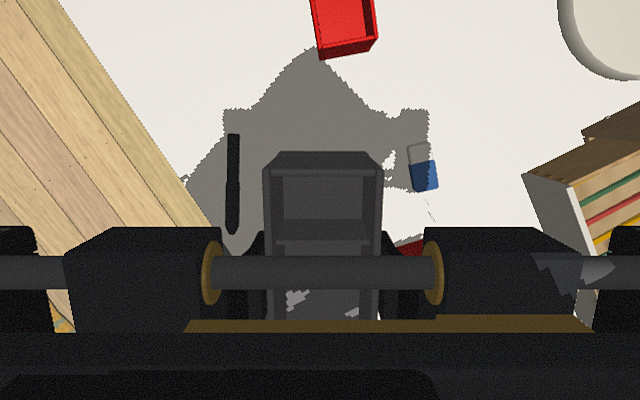

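The held bin is visible: its end rim is near v≈168–176 (u 263–382), and the bottom edge near v≈152. I'll read the edges numerically.

```bash
python3 - <<'E'
import pickle;from h import *
c=pickle.load(open("w3.pkl","rb"));g=c["image"].mean(2)
print("col",[(v,int(x)) for v,x in zip(range(144,186),g[144:186,300:345].mean(1))])
print("row174",[(u,int(g[173:177,u].mean())) for u in list(range(258,274))+list(range(374,392))])
print("row154",[(u,int(g[153:156,u].mean())) for u in list(range(266,286))+list(range(360,382))])
E
```

```text
col [(144, 118), (145, 118), (146, 118), (147, 118), (148, 119), (149, 122), (150, 109), (151, 68), (152, 45), (153, 48), (154, 51), (155, 52), (156, 48), (157, 50), (158, 50), (159, 49), (160, 50), (161, 50), (162, 50), (163, 50), (164, 50), (165, 49), (166, 49), (167, 49), (168, 50), (169, 58), (170, 65), (171, 68), (172, 67), (173, 64), (174, 61), (175, 56), (176, 58), (177, 64), (178, 64), (179, 65), (180, 64), (181, 63), (182, 64), (183, 64), (184, 64), (185, 64)]
row174 [(258, 118), (259, 119), (260, 121), (261, 115), (262, 50), (263, 59), (264, 62), (265, 63), (266, 63), (267, 61), (268, 58), (269, 51), (270, 45), (271, 53), (272, 58), (273, 61), (374, 54), (375, 48), (376, 48), (377, 59), (378, 61), (379, 66), (380, 64), (381, 61), (382, 54), (383, 60), (384, 92), (385, 122), (386, 117), (387, 118), (388, 116), (389, 113), (390, 121), (391, 134)]
row154 [(266, 118), (267, 119), (268, 119), (269, 122), (270, 119), (271, 118), (272, 120), (273, 118), (274, 121), (275, 121), (276, 114), (277, 72), (278, 55), (279, 48), (280, 49), (281, 53), (282, 54), (283, 56), (284, 53), (285, 49), (360, 48), (361, 49), (362, 54), (363, 56), (364, 52), (365, 52), (366, 48), (367, 59), (368, 83), (369, 118), (370, 120), (371, 119), (372, 120), (373, 117), (374, 119), (375, 118), (376, 117), (377, 120), (378, 116), (379, 120), (380, 120), (381, 119)]
```

Emit:
step_arm(steps=[[-0.8,0.43,-0.01,0,0,-0.5,1],[-0.8,0.43,-0.01,0,0,-0.5,1],[-0.8,0.43,-0.01,0,0,-0.5,1],[-0.8,0.43,-0.01,0,0,-0.5,1],[-0.8,0.43,-0.01,0,0,-0.5,1],[-0.8,0.43,-0.01,0,0,-0.5,1],[-0.8,0.43,-0.01,0,0,-0.5,1],[-0.8,0.43,-0.01,0,0,-0.5,1]])

```text
time_s: 6.27
position: [0.4526, -0.0276, 0.1988]
tcp_rot: [[0.136, 0.991, -0.001], [0.991, -0.136, -0.002], [-0.002, -0.001, -1.0]]
force: [0.1, 0.5, -1.2]
opening: 0.506
grasp_force: 30.0
```

```bash
python3 - <<'E'
import pickle;from h import *
from rig import read_state
c=pickle.load(open("w3.pkl","rb"));c["world_from_camera"]=c["T_tool_cam"];print(c["cx"],c["cy"])
for u in((262,169),(383.7,169)):print("rim",ray(c,u,-.0127).round(4))
for u in((277,150.8),(368,150.8)):print("bottom",ray(c,u,.0473).round(4))
go(read_state(),(.4436,-.2625,.2),-7)
E
```

```text
322.2607989539763 201.06761613243867
rim [ 0.0463 -0.0218 -0.0127]
rim [ 0.0464  0.0213 -0.0127]
bottom [ 0.0463 -0.0241  0.0473]
bottom [0.0464 0.0232 0.0473]
t 6.2667 pos [ 0.4526 -0.0276  0.1988] yaw -7.8 tilt 0.15 F [ 0.1  0.5 -1.2] op 0.506 30.0
row [-0.7798  0.0764 -0.0025] [-0.0015  0.0029 -0.0178] rows [6. 1.]
```

Emit:
step_arm(steps=[[-0.4,0.04,0,0,0,-0.018,1],[-0.78,0.076,0,0,0,-0.018,1],[-0.78,0.076,0,0,0,-0.018,1],[-0.78,0.076,0,0,0,-0.018,1],[-0.78,0.076,0,0,0,-0.018,1],[-0.78,0.076,0,0,0,-0.018,1],[-0.78,0.076,0,0,0,-0.018,1],[-0.78,0.076,0,0,0,-0.018,1]])

```text
time_s: 6.93
position: [0.4441, -0.2571, 0.1983]
tcp_rot: [[0.118, 0.993, -0.003], [0.993, -0.118, 0.003], [0.003, -0.003, -1.0]]
force: [-0.3, 1.0, -1.5]
opening: 0.506
grasp_force: 30.0
```

Emit:
step_arm(steps=[[0,0,0.1,0,0,0,1],[0,0,0.2,0,0,0,1],[0,0,0.3,0,0,0,1],[0,0,0.38,0,0,0,1],[0,0,0.38,0,0,0,1],[0,0,0.38,0,0,0,1],[0,0,0.38,0,0,0,1],[0,0,0.38,0,0,0,1]])

```text
time_s: 7.6
position: [0.4458, -0.2565, 0.0875]
tcp_rot: [[0.114, 0.993, 0.002], [0.993, -0.114, -0.002], [-0.001, 0.002, -1.0]]
force: [-0.9, -0.8, -1.7]
opening: 0.502
grasp_force: 30.0
```

```bash
python3 - <<'E'
from h import *
s,c=wcap("w4");go(s,(.4436,-.2625,.0573),-7)
E
```

```text
t 7.6 pos [ 0.4458 -0.2565  0.0875] yaw -6.55 tilt 0.14 F [-0.9 -0.8 -1.7] op 0.502 30.0
row [-0.0205 -0.0052  0.1008] [0.0026 0.0017 0.0101] rows [1. 1.]
```

View pics/w4.png

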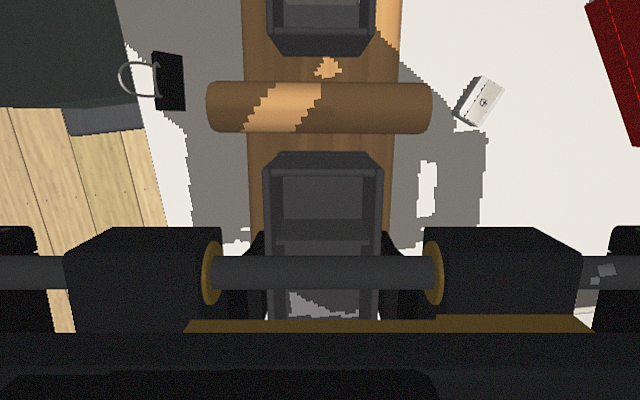

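The bin hangs above its place, in line with the board; the handle is at u 206–432, v 80–134. I'll check the lateral and lengthwise offsets in the tool frame.

```bash
python3 - <<'E'
import pickle;from h import *
c=pickle.load(open("w4.pkl","rb"));im=c["image"].astype(float);b=im[:,:,0]-im[:,:,2]  # red-blue: wood
T=np.array(c["T_tool_cam"]);Wt=np.array(c["world_from_camera"])
tool=Wt@np.linalg.inv(T)
tl=lambda uv,z:(np.linalg.inv(tool)@np.r_[ray(c,uv,z),1])[:3]
for v in(65,145,165,185,205,215):
    u=np.where(b[v-1:v+2,225:420].mean(0)>8)[0]+225
    l,r=u.min()-.5,u.max()+.5
    L,R=tl((l,v),.01),tl((r,v),.01);print(v,l,r,L.round(4),R.round(4),"mid y",((L+R)/2)[1].round(4),"w",(R-L)[1].round(4))
for u in(225,260,300,340,380,415):
    col=np.where(b[70:142,u-1:u+2].mean(1)>8)[0]+70;print(u,col.min(),col.max(),[tl((u,col.min()-.5),.124)[0].round(4)])
print("handle ends",tl((206,107),.123),tl((432.5,107),.123))
# model silhouette of handle: plate 14 thick, top rounded radius 7 centred z=.123
d=T[:3,3]
E
```

```text
65 224.5 419.5 [ 0.0921 -0.0565  0.0773] [0.0922 0.0546 0.0775] mid y -0.0009 w 0.1112
145 224.5 419.5 [ 0.0469 -0.0596  0.0773] [0.0469 0.0577 0.0776] mid y -0.0009 w 0.1173
165 224.5 419.5 [ 0.0348 -0.0604  0.0774] [0.0348 0.0586 0.0776] mid y -0.0009 w 0.119
185 224.5 419.5 [ 0.0223 -0.0612  0.0774] [0.0224 0.0594 0.0776] mid y -0.0009 w 0.1206
205 224.5 419.5 [ 0.0095 -0.0621  0.0774] [0.0096 0.0603 0.0776] mid y -0.0009 w 0.1224
215 224.5 419.5 [ 0.003  -0.0625  0.0774] [0.003  0.0607 0.0777] mid y -0.0009 w 0.1233
225 70 141 [np.float64(0.0772)]
260 70 141 [np.float64(0.0772)]
300 70 141 [np.float64(0.0772)]
340 70 141 [np.float64(0.0772)]
380 70 141 [np.float64(0.0772)]
415 70 141 [np.float64(0.0773)]
handle ends [ 0.06752606 -0.03282324 -0.03562416] [ 0.06757103  0.02995317 -0.03549477]
```

Emit:
step_arm(steps=[[-0.0225,-0.005,0.01,0,0,0.01,1],[-0.0225,-0.005,0.01,0,0,0.01,1],[-0.0225,-0.005,0.01,0,0,0.01,1],[-0.0225,-0.005,0.01,0,0,0.01,1],[-0.0225,-0.005,0.01,0,0,0.01,1],[-0.0225,-0.005,0.01,0,0,0.01,1]])

```text
time_s: 8.15
position: [0.4426, -0.2631, 0.0832]
tcp_rot: [[0.123, 0.992, 0.0], [0.992, -0.123, 0.0], [0.0, 0.0, -1.0]]
force: [-0.3, 0.1, -1.5]
opening: 0.503
grasp_force: 30.0
```

```bash
python3 - <<'E'
from h import *
s,c=wcap("w5");go(s,(.4438,-.2632,.0573),-7)
T=np.array(c["T_tool_cam"]);tool=np.array(c["world_from_camera"])@np.linalg.inv(T)
tl=lambda uv,z:(np.linalg.inv(tool)@np.r_[ray(c,uv,z),1])[:3].round(4)
im=c["image"].astype(float);k=(im[:,:,0]-im[:,:,2])/im.mean(2)
for u in(230,270,310,350,390):print("col",u,[int(100*x) for x in k[60:150:3,u-2:u+3].mean(1)])
for v in(95,105,115):
    u=np.where(k[v-1:v+2].mean(0)[190:450]>.2)[0]+190;print("hrow",v,u.min(),u.max(),tl((u.min()-.5,v),.123),tl((u.max()+.5,v),.123))
for v in(150,170,190):
    u=np.where(k[v-1:v+2].mean(0)[200:440]>.2)[0]+200;print("brow",v,u.min(),u.max(),tl((u.min()-.5,v),.01),tl((u.max()+.5,v),.01))
E
```

```text
t 8.15 pos [ 0.4426 -0.2631  0.0832] yaw -7.05 tilt 0.0 F [-0.3  0.1 -1.5] op 0.503 30.0
row [0.0001 0.004  0.0865] [ 0.0001 -0.     -0.0012] rows [1. 1.]
col 230 [61, 60, 58, 62, 60, 57, 63, 60, 65, 59, 60, 60, 62, 57, 65, 58, 15, 7, 8, 7, 7, 7, 8, 7, 8, 7, 8, 8, 8, 8]
col 270 [60, 62, 61, 61, 59, 60, 62, 57, 63, 58, 54, 67, 63, 62, 61, 61, 55, 62, 61, 59, 60, 61, 62, 61, 58, 61, 58, 59, 59, 61]
col 310 [65, 64, 65, 64, 64, 68, 66, 65, 65, 65, 65, 67, 64, 63, 64, 57, 54, 65, 61, 64, 63, 59, 62, 65, 60, 62, 62, 62, 61, 60]
col 350 [62, 60, 60, 60, 59, 63, 61, 62, 60, 60, 62, 62, 58, 58, 57, 58, 54, 64, 63, 62, 63, 64, 62, 64, 58, 63, 61, 57, 59, 59]
col 390 [60, 63, 63, 60, 62, 60, 61, 62, 59, 56, 57, 59, 60, 61, 59, 58, 59, 59, 59, 59, 61, 59, 58, 60, 60, 58, 62, 60, 59, 61]
hrow 95 208 442 [ 0.0705 -0.0309 -0.0398] [ 0.0706  0.0311 -0.0398]
hrow 105 214 436 [ 0.068  -0.0295 -0.0398] [ 0.068   0.0297 -0.0398]
hrow 115 247 400 [ 0.0654 -0.0208 -0.0398] [ 0.0654  0.0203 -0.0398]
brow 150 249 398 [ 0.0443 -0.0444  0.0732] [0.0444 0.0443 0.0732]
brow 170 250 397 [ 0.0324 -0.0444  0.0732] [0.0324 0.0444 0.0732]
brow 190 251 396 [ 0.0201 -0.0444  0.0732] [0.0202 0.0444 0.0732]<stdin>:5: RuntimeWarning: invalid value encountered in divide
```

Laterally centred (board at ±44.4 mm); the handle's near face is 67.5 mm ahead against the expected 68. Lowering straight.

Emit:
step_arm(steps=[[0.001,0,0.02,0,0,0,1],[0.001,0,0.04,0,0,0,1],[0.001,0,0.06,0,0,0,1],[0.001,0,0.075,0,0,0,1],[0.001,0,0.085,0,0,0,1],[0.001,0,0.085,0,0,0,1],[0.001,0,0.085,0,0,0,1],[0.001,0,0.085,0,0,0,1]])

```text
time_s: 8.87
position: [0.4426, -0.2627, 0.0574]
tcp_rot: [[0.123, 0.992, -0.0], [0.992, -0.123, 0.0], [0.0, -0.0, -1.0]]
force: [-0.4, -0.4, -1.1]
opening: 0.503
grasp_force: 30.0
```

Emit:
step_arm(steps=[[0,0,0.002,0,0,0,1],[0,0,0.002,0,0,0,-1],[0,0,0.002,0,0,0,-1],[0,0,0.002,0,0,0,-1],[0,0,0.002,0,0,0,-1],[0,0,0.002,0,0,0,-1],[0,0,0.002,0,0,0,-1],[0,0,0.002,0,0,0,-1]])

```text
time_s: 9.53
position: [0.4427, -0.2628, 0.057]
tcp_rot: [[0.123, 0.992, 0.0], [0.992, -0.123, 0.0], [0.0, 0.0, -1.0]]
force: [0.1, -0.3, 0.1]
opening: 0.942
grasp_force: 0.0
```

Emit:
step_arm(steps=[[0,0,0,0,0,0,-1],[0,0,0,0,0,0,-1],[0,0,0,0,0,0,-1],[0,0,-0.1,0,0,0,-1],[0,0,-0.2,0,0,0,-1],[0,0,-0.3,0,0,0,-1],[0,0,-0.4,0,0,0,-1],[0,0,-0.5,0,0,0,-1]])

```text
time_s: 10.2
position: [0.4423, -0.2625, 0.2084]
tcp_rot: [[0.123, 0.992, -0.0], [0.992, -0.123, 0.0], [0.0, -0.0, -1.0]]
force: [0.9, -0.9, 0.1]
opening: 1.002
grasp_force: 0.0
```

Emit:
step_arm(steps=[[-0.1,0,-0.12,0,0,0,-1],[-0.1,0,-0.12,0,0,0,-1],[-0.1,0,-0.12,0,0,0,-1],[-0.1,0,-0.12,0,0,0,-1],[-0.1,0,-0.12,0,0,0,-1],[-0.1,0,-0.12,0,0,0,-1]])

```text
time_s: 10.7
position: [0.438, -0.291, 0.2412]
tcp_rot: [[0.122, 0.992, -0.003], [0.992, -0.122, 0.003], [0.003, -0.004, -1.0]]
force: [0.1, 0.7, -0.4]
opening: 1.003
grasp_force: 0.0
```

```bash
python3 - <<'E'
from h import *
s,c=wcap("w6");go(s,(.452,-.188,.24),83)
E
```

```text
t 10.7 pos [ 0.438  -0.291   0.2412] yaw -7.02 tilt 0.27 F [ 0.1  0.7 -0.4] op 1.003 0.0
row [0.3465 0.0042 0.005 ] [-5.0000e-04 -6.6000e-03 -2.0005e+00] rows [ 3. 13.]
```

View pics/w6.png

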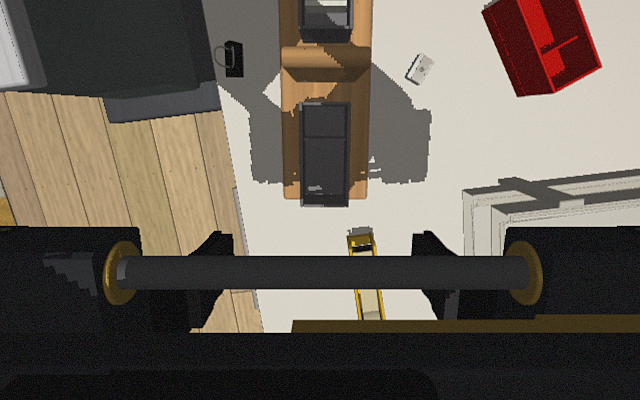

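Bin sits in line on the caddy (rim corners about (301,101),(352,102),(348,207),(300,205)). Now turn the tool by a quarter above the handle.

Emit:
step_arm(steps=[[0.34,0,0,0,0,1,-1],[0.34,0,0,0,0,1,-1],[0.34,0,0,0,0,1,-1],[0.34,0,0,0,0,1,-1],[0.34,0,0,0,0,1,-1],[0.34,0,0,0,0,1,-1],[0.34,0,0,0,0,1,-1],[0.34,0,0,0,0,1,-1]])

```text
time_s: 11.42
position: [0.4511, -0.1904, 0.2421]
tcp_rot: [[0.788, 0.615, -0.002], [0.615, -0.788, 0.001], [-0.001, -0.002, -1.0]]
force: [0.0, -0.4, -0.1]
opening: 0.998
grasp_force: 0.0
```

Emit:
step_arm(steps=[[0,0,0,0,0,1,-1],[0,0,0,0,0,1,-1],[0,0,0,0,0,1,-1],[0,0,0,0,0,1,-1],[0,0,0,0,0,1,-1],[0,0,0,0,0,1,-1],[0,0,0,0,0,1,-1],[0,0,0,0,0,1,-1]])

```text
time_s: 12.08
position: [0.4511, -0.1909, 0.2423]
tcp_rot: [[0.993, -0.122, -0.001], [-0.122, -0.993, 0.001], [-0.002, -0.001, -1.0]]
force: [-0.3, 0.3, 0.0]
opening: 0.998
grasp_force: 0.0
```

```bash
python3 - <<'E'
from h import *;from rig import *;import pickle
c=pickle.load(open("w6.pkl","rb"))
P=np.array([ray(c,u,.07) for u in((301,101),(300,206),(349,207),(352,101.5))]);print(P.mean(0).round(4),np.linalg.norm(P[0]-P[1]),np.linalg.norm(P[0]-P[3]))
go(read_state(),(.4519,-.1884,.116),-97)
E
```

```text
[ 0.4429 -0.2618  0.07  ] 0.0912660529334454 0.04284042263491267
t 12.0833 pos [ 0.4511 -0.1909  0.2423] yaw -96.98 tilt 0.1 F [-0.3  0.3  0. ] op 0.998 0.0
row [ 0.0021 -0.0082  0.421 ] [-0.0012  0.002   0.0005] rows [4. 1.]
```

Emit:
step_arm(steps=[[0.002,-0.008,0.05,0,0,0,-1],[0.002,-0.008,0.15,0,0,0,-1],[0.002,-0.008,0.25,0,0,0,-1],[0.002,-0.008,0.35,0,0,0,-1],[0.002,-0.008,0.43,0,0,0,-1],[0.002,-0.008,0.43,0,0,0,-1],[0.002,-0.008,0.43,0,0,0,-1],[0.002,-0.008,0.43,0,0,0,-1]])

```text
time_s: 12.75
position: [0.453, -0.1893, 0.1147]
tcp_rot: [[0.993, -0.122, 0.001], [-0.122, -0.993, -0.001], [0.001, 0.0, -1.0]]
force: [0.1, -0.4, -0.2]
opening: 1.0
grasp_force: 0.0
```

Emit:
step_arm(steps=[[0,0,0,0,0,0,1],[0,0,0,0,0,0,1],[0,0,0,0,0,0,1],[0,0,0,0,0,0,1],[0,0,0,0,0,0,1],[0,0,0,0,0,0,1],[0,0,0,0,0,0,1],[0,0,0,0,0,0,1]])

```text
time_s: 13.42
position: [0.4524, -0.189, 0.1141]
tcp_rot: [[0.992, -0.123, 0.0], [-0.123, -0.992, 0.0], [-0.0, -0.0, -1.0]]
force: [-0.3, -0.3, -1.2]
opening: 0.477
grasp_force: 0.0
```

Emit:
step_arm(steps=[[0,0,0,0,0,0,1],[0,0,0,0,0,0,1],[0,0,0,0,0,0,1],[0,0,0,0,0,0,1],[0,0,0,0,0,0,1],[0,0,0,0,0,0,1],[0,0,0,0,0,0,1],[0,0,0,0,0,0,1]])

```text
time_s: 14.08
position: [0.4524, -0.1891, 0.114]
tcp_rot: [[0.992, -0.123, -0.0], [-0.123, -0.992, -0.0], [-0.0, 0.0, -1.0]]
force: [0.1, -0.1, -0.6]
opening: 0.159
grasp_force: 30.0
```

Gripped (opening 0.159 ≈ 14 mm). Lift gently.

Emit:
step_arm(steps=[[0,0,-0.01,0,0,0,1],[0,0,-0.025,0,0,0,1],[0,0,-0.045,0,0,0,1],[0,0,-0.07,0,0,0,1],[0,0,-0.1,0,0,0,1],[0,0,-0.13,0,0,0,1],[0,0,-0.16,0,0,0,1],[0,0,-0.19,0,0,0,1]])

```text
time_s: 14.75
position: [0.4524, -0.189, 0.1723]
tcp_rot: [[0.992, -0.123, 0.001], [-0.123, -0.992, -0.0], [0.001, 0.0, -1.0]]
force: [-0.5, -0.0, -5.8]
opening: 0.157
grasp_force: 30.0
```

Emit:
step_arm(steps=[[0,0,-0.03,0,0,0,1],[0,0,-0.06,0,0,0,1],[0,0,-0.09,0,0,0,1],[0,0,-0.12,0,0,0,1],[0,0,-0.15,0,0,0,1],[0,0,-0.175,0,0,0,1],[0,0,-0.195,0,0,0,1],[0,0,-0.205,0,0,0,1]])

```text
time_s: 15.42
position: [0.4527, -0.1892, 0.2336]
tcp_rot: [[0.992, -0.123, 0.001], [-0.123, -0.992, -0.001], [0.001, 0.001, -1.0]]
force: [-0.0, 0.3, -6.5]
opening: 0.162
grasp_force: 30.0
```

Emit:
step_arm(steps=[[0,0,0,0,0,0,1],[0,0,0,0,0,0,1],[0,0,0,0,0,0,1],[0,0,0,0,0,0,1],[0,0,0,0,0,0,1],[0,0,0,0,0,0,1],[0,0,0,0,0,0,1],[0,0,0,0,0,0,1]])

```text
time_s: 16.08
position: [0.4524, -0.189, 0.2324]
tcp_rot: [[0.992, -0.123, -0.0], [-0.123, -0.992, 0.0], [-0.0, -0.0, -1.0]]
force: [1.5, 0.2, -6.3]
opening: 0.156
grasp_force: 30.0
```

```bash
python3 - <<'E'
from rig import *;import cv2,numpy as np
s=read_state();print(s["time_s"],s["position"],s["force"],s["moment"],s["opening"],s["grasp_force"])
a=capture("scene")["image"][150:350,230:480];b=capture("wrist")["image"]
a=cv2.resize(a,(500,400),interpolation=cv2.INTER_CUBIC)
cv2.imwrite("pics/end.png",cv2.resize(np.hstack([a,b]),(800,281))[:,:,::-1])
E
```

```text
16.0833 [ 0.4523776  -0.18902611  0.23240767] [ 1.5019884   0.24160648 -6.29709398] [ 0.01427459 -0.03696119 -0.0309515 ] 0.15576095867685005 30.000016232952476
```

View pics/end.png

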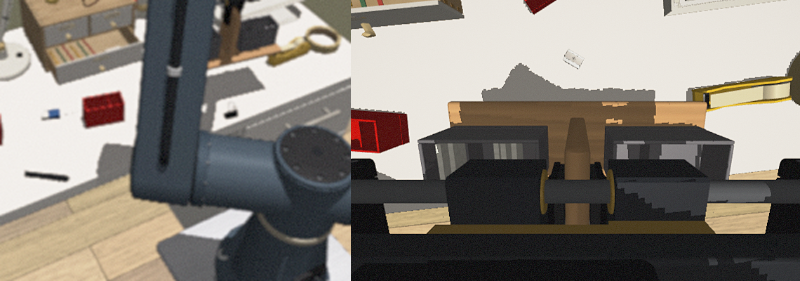

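Both bins are on the lifted caddy, its board level (edge at v≈103 across u 448–708), and the weight is 6.3 N. Hold it for over two seconds.

Emit:
step_arm(steps=[[0,0,0,0,0,0,1],[0,0,0,0,0,0,1],[0,0,0,0,0,0,1],[0,0,0,0,0,0,1],[0,0,0,0,0,0,1],[0,0,0,0,0,0,1],[0,0,0,0,0,0,1],[0,0,0,0,0,0,1]])

```text
time_s: 16.85
position: [0.4524, -0.189, 0.2325]
tcp_rot: [[0.992, -0.123, -0.0], [-0.123, -0.992, 0.0], [-0.0, -0.0, -1.0]]
force: [0.7, 0.2, -4.9]
opening: 0.16
grasp_force: 30.0
```

Emit:
step_arm(steps=[[0,0,0,0,0,0,1],[0,0,0,0,0,0,1],[0,0,0,0,0,0,1],[0,0,0,0,0,0,1],[0,0,0,0,0,0,1],[0,0,0,0,0,0,1],[0,0,0,0,0,0,1],[0,0,0,0,0,0,1]])

```text
time_s: 17.52
position: [0.4524, -0.189, 0.2325]
tcp_rot: [[0.992, -0.123, -0.0], [-0.123, -0.992, 0.0], [-0.0, -0.0, -1.0]]
force: [0.1, 0.7, -6.9]
opening: 0.161
grasp_force: 30.0
```

Emit:
step_arm(steps=[[0,0,0,0,0,0,1],[0,0,0,0,0,0,1],[0,0,0,0,0,0,1],[0,0,0,0,0,0,1],[0,0,0,0,0,0,1],[0,0,0,0,0,0,1],[0,0,0,0,0,0,1],[0,0,0,0,0,0,1]])

```text
time_s: 18.18
position: [0.4524, -0.189, 0.2326]
tcp_rot: [[0.992, -0.123, 0.0], [-0.123, -0.992, -0.0], [0.0, -0.0, -1.0]]
force: [-0.5, 0.4, -5.7]
opening: 0.157
grasp_force: 30.0
```

Emit:
step_arm(steps=[[0,0,0,0,0,0,1],[0,0,0,0,0,0,1],[0,0,0,0,0,0,1],[0,0,0,0,0,0,1],[0,0,0,0,0,0,1],[0,0,0,0,0,0,1],[0,0,0,0,0,0,1],[0,0,0,0,0,0,1]])

```text
time_s: 18.85
position: [0.4524, -0.189, 0.2325]
tcp_rot: [[0.992, -0.123, -0.0], [-0.123, -0.992, 0.0], [-0.0, -0.0, -1.0]]
force: [-0.1, -0.3, -5.9]
opening: 0.155
grasp_force: 30.0
```

```bash
python3 -c "
from rig import *
print(hand_in())"
```

```text
the job is handed in; nothing more can be done
None
```

I seated the loose bin on its pegs, lifted the caddy level by its handle about 12 cm, held it still for over 2 s, and handed the job in at about 19 s still holding it; the hand-in call returned no verdict.

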